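# Put the tealights away

## Robot

A 6-joint arm with a two-finger parallel gripper is mounted at the origin on the work surface. World frame = base frame: x ahead of the robot, y to its left, z up, the work surface at z = 0. Lengths are in m, angles in rad, forces in N, time in s.
With the tool pointing down it reaches from about 0.35 to 0.875 m from the base axis. Payload 15.5 kg.
Tool frame: the origin (TCP) lies at the very end of the fingers, on their centre line; the grasp point (between the pads) lies 19 mm behind it; z points along the fingers, y is the line along which they close (so a half turn about z gives the same grasp; the last joint's range is limited). The gripper opens to 85 mm and grips with 20 to 120 N. Pads are 22 mm wide; open, the fingers measure 114 mm over their backs; the gripper's body (76 mm by 85 mm) begins 54 mm behind the grasp point. The pads swing forward as they close: fully open they stand 13 mm farther back than shut.
Start: joints at [-0.096, 0.494, 1.345, -0, 1.302, -0.096], TCP at [0.625, 0, 0.231] pointing down, gripper open.
Joint ranges: [-2.91, 2.91], [-0.82, 2.16], [0.22, 2.67], [-1.22, 4.37], [0.12, 2.79], [-3.08, 3.08]. Speed limits (rad/s): [1.89, 1.89, 2.57, 3.01, 3.01, 3.01].

## Interface

Orientations are given as a unit quaternion [x, y, z, w].
In Python, from plant import * gives the robot as it stands.
- The arm moves only by the shell command python3 -m creep 'ROWS' [FORCE]. ROWS is JSON, one flat list of numbers, 7 for each row, row after row: the shift along the tool's x, y, z normalised to -1 to 1, where 1 is 0.03 m, then the turn, a rotation vector about the tool's x, y, z normalised to -1 to 1, where 1 is 6 degrees, then the opening, from -1 (shut) to 1 (fully open). In form: [tx, ty, tz, wx, wy, wz, fingers, tx, ty, tz, wx, wy, wz, fingers, ...]. A call has 1 to 20 rows; each row shifts and turns the commanded pose from where the row before left it, along the tool's axes as they then stand; what a row does not reach is not made up. A row lasts 1/12 s, in which the tool goes at most 41.7 mm and 7.16 degrees, less where a joint would pass 70% of its speed; a pose out of reach is approached as far as the arm can. A call with a number of a shift or a turn outside -1 to 1 is refused whole. A call with a gripper value outside its range is refused whole. The fingers move at their own pace and stop on an object; FORCE is the grip in N (left out, the last holds). Time passes only in rows, so rows that do not move let the fingers close. It gives the time, the measured TCP pose, the force, the opening and the grip force at its end, in the units of the state.
- observe(): the state, without advancing time (a new reading comes with each control period).
- grab_frame(name): name is "scene" or "side" or "wrist"; returns a dict with "pixels" (384x512x3 uint8, blue, green, red), "K" (3x3 intrinsics, pixels), "k1" (the pictures are not rectified: a ray, as slopes to the right and down, at radius r is drawn at 1 + k1 r^2 times it, then the intrinsics apply), "camera_from_world" (4x4, takes a point from world to camera coordinates); the wrist camera has in their place "mount" (4x4, takes a point from camera to tool coordinates, whose origin is the TCP and whose axes are the flange's). Camera axes: x right, y down, z forward; pixel columns grow to the right and rows downward; lengths in m; the calibration is good to about 2 mm. A picture is of the moment at which its call begins: read the wrist's pose just before it. There is no depth.
- hand_in(): hands the job in; it is judged then, once.
The state is a dict: "clock": time; "joints": joint angles; "qvel": joint speeds; "tau": joint torques, N m; "tcp_pos": TCP position; "eef_rot": TCP orientation; "ft_force": force on the tool from outside, world axes, zero at the start; "wrist_torque": the same for the moment, N m; "width": finger opening in m; "grasp_force": force on a finger pad.
Only numpy, scipy, OpenCV 4.12 (cv2) and the standard library are available. Lean on these libraries where they do the work, as an engineer would, in place of code of your own. Each camera call takes 0.05 s, during which the arm holds its last target. There are 200 camera calls.

## Task

Put the tealights away for the night: slide the little wooden box's door open, push every white tealight in through the doorway so they stand in single file under the window, and slide the door fully shut behind them. Set the red tealight flat in the ceramic dish and put the wooden cover on the dish so that it sits seated and level. Leave the round container, the earring tray and the matchbox where they are.

Things in the scene. Friction and masses are not known exactly. Their poses are not given: they have to be found in the camera images.
- box: fixed wooden box, 186 long (x 0 to 186) x 146 (y -39 to 107) x 30 mm tall, standing on the glass sheet, whose top is 6 mm above the work surface and is also the box's floor (no sill). Origin on the glass, mid-doorway, in the front plane; x points in along the lane, y left seen from in front, z up. Jambs flare: 63 mm apart at x = 0, 46 mm at x = 20
- roof_edge (a point): middle of the front edge of the clear window roof over the lane, at its top: box x = 14 mm, z = 30 mm (4 mm thick, 26 mm headroom). Fingertips pushing from above can enter the doorway up to here, no deeper
- lane_end (a point): end of the lane, on the glass at box x = 178 mm, y = 0. The lane is 46 mm wide and holds four tealights in single file; each one pushed in pushes the earlier ones on. A tealight is inside when its centre is 19 mm or more past the doorway plane (x = 0)
- door (a joint): sliding door: 0 = shut, 0.068 m = fully open (the doorway wholly clear); slides along the box's +y, stiff by about 1.5 N, stays where it is left. The panel is 66 mm wide, stands just in front of the box (x = -8 to -2 mm in the box's frame) and reaches z = 35 mm. It may start a little ajar
- door_grip (a point): centre of the red wooden grip on top of the door: 12 mm (box x) by 34 mm (box y) by 24 mm tall, from z = 34 to 58 mm above the glass; moves with the door
- white1: white tealight in an aluminium cup, an upright disc 38 mm across and 16 mm tall, 18 g; origin at the centre of its underside, z up. May be absent in a run (two to four of white1..white4 are there)
- white2: white tealight in an aluminium cup, an upright disc 38 mm across and 16 mm tall, 18 g; origin at the centre of its underside, z up. May be absent in a run (two to four of white1..white4 are there)
- white3: white tealight in an aluminium cup, an upright disc 38 mm across and 16 mm tall, 18 g; origin at the centre of its underside, z up. May be absent in a run (two to four of white1..white4 are there)
- white4: white tealight in an aluminium cup, an upright disc 38 mm across and 16 mm tall, 18 g; origin at the centre of its underside, z up. May be absent in a run (two to four of white1..white4 are there)
- red: red tealight, same size and mass as the white ones (38 mm across, 16 mm tall); origin at the centre of its underside, z up
- dish: loose round blue ceramic dish, 0.35 kg, 100 mm across at the rim, 30 mm tall, inner floor 5 mm above its underside, opening 92 mm across at the rim and about 85 mm at the floor; origin at the centre of its underside, z up
- cover: loose round wooden cover, 0.12 kg: plug underneath 82 mm across and 6 mm deep that drops inside the dish's rim, then a flange 106 mm across and 6 mm thick that rests on the rim, then an upright knob 20 mm across and 26 mm tall (38 mm high over all). Origin at the centre of the plug's underside, z up; seated, the origin lies 24 mm above the dish's underside
- container: round plastic container with blue screw lid, 76 mm across, 61 mm tall; leave alone; origin at the centre of its underside
- tray: orange silicone earring tray with four compartments, 110 x 85 x 16 mm; leave alone; origin at the centre of its underside
- matchbox: yellow matchbox 36 x 53 x 15 mm; leave alone; origin at the centre of its underside
Things that resemble listed ones, but are neither listed nor needed, are in the scene too. There is more than one size of the cover; the one meant has the size given above.

How it is judged:
On the way, in this order (a step that is already met when the one before it is completed fails the run):
1. the door is slid open (value of joint door above 0.05 m), for 0.1 s.
2. every white tealight present is inside the lane (x of white1 in the frame of box between 0.017 and 0.17 m and y of white1 in the frame of box between -0.012 and 0.012 m and z of each of white1, white2, white3, white4 in the frame of box below 0.012 m and x of white2 in the frame of box between 0.017 and 0.17 m and y of white2 in the frame of box between -0.012 and 0.012 m and x of white3 in the frame of box between 0.017 and 0.17 m and y of white3 in the frame of box between -0.012 and 0.012 m and x of white4 in the frame of box between 0.017 and 0.17 m and y of white4 in the frame of box between -0.012 and 0.012 m), for 0.2 s.
3. the door is shut behind them (all of step 2 and value of joint door below 0.005 m), for 0.2 s.
At the end, for the whole second after the job is handed in: Every white tealight present is in the lane (centre 17 mm past the doorway), door shut within 5 mm, red tealight flat on the dish floor within 30 mm of its centre, cover on the dish centred within 8 mm, down on the rim within 2.5 mm, tilted under 0.05 rad; all at rest (all of step 3 and horizontal distance between red and dish below 0.03 m and z of red in the frame of dish below 0.01 m and angle between red's own z axis and vertical below 0.15 rad and angle between dish's own z axis and vertical below 0.06 rad and horizontal distance between cover and dish below 0.008 m and z of cover in the frame of dish between 0.021 and 0.0265 m and angle between cover's own z axis and vertical below 0.05 rad and linear speed of each of cover, red, white1, white2, white3, white4 below 0.02 m/s); the robot touches nothing.
It fails at once if the round container is shifted by more than 3 cm (distance of container from where it was at the start of the episode above 0.03 m).
It fails at once if the earring tray is shifted by more than 3 cm (distance of tray from where it was at the start of the episode above 0.03 m).
It fails at once if the matchbox is shifted by more than 3 cm (distance of matchbox from where it was at the start of the episode above 0.03 m).
Of white1, white2, white3, white4 only 2 to 4 are there at a start; the rules pass over those that are not, and their reading is None.
At some moment in a run one of white1, white2, white3, white4, red may be knocked a few centimetres aside while the robot is not near it.
Once in a run the grip may slacken for a moment while it holds something.
It also fails if it takes over 210 s, if anything falls off the work surface, if the arm or the gripper's body presses on something with over 40 N, if the wrist force passes 120 N, or if a joint passes its speed limit or range.

## Working session

There is one attempt and no reset: what is moved stays moved. The work goes in short steps, Python scripts to look and compute and a shell command to move; the robot and the scene stay as the last step left them, time stands still between calls to the robot, and variables do not carry over. Pictures are saved under pics/ and viewed, at most 14 in all, crops included, and the job is handed in when it is done.

```bash
ls; mkdir -p pics
cat > h.py <<'E'
from plant import *
import numpy as np, cv2
from scipy.spatial.transform import Rotation as R
def shot(n):
    s=observe(); f=grab_frame(n); f=dict(f)
    K=np.array(f["K"])
    if n=="wrist":
        T=np.eye(4); T[:3,:3]=R.from_quat(s["eef_rot"]).as_matrix(); T[:3,3]=s["tcp_pos"]
        f["wc"]=T@np.array(f["mount"])
    else: f["wc"]=np.linalg.inv(np.array(f["camera_from_world"]))
    f["img"]=np.ascontiguousarray(f["pixels"]); return f
def ray(f,uv,z):
    K=np.array(f["K"]);k=float(f["k1"])
    p=cv2.undistortPoints(np.array(uv,float).reshape(-1,1,2),K,np.array([k,0,0,0,0]))[:,0]
    d=np.c_[p,np.ones(len(p))]@f["wc"][:3,:3].T; o=f["wc"][:3,3]
    return o+d*((z-o[2])/d[:,2])[:,None]
def proj(f,P):
    C=np.linalg.inv(f["wc"]); P=np.atleast_2d(P)
    r=cv2.projectPoints(P.astype(float),cv2.Rodrigues(C[:3,:3])[0],C[:3,3],np.array(f["K"]),np.array([float(f["k1"]),0,0,0,0]))[0]
    return r[:,0]
E
python3 - <<'E'
from h import *
for n in("scene","side","wrist"):
    f=shot(n); cv2.imwrite(f"pics/{n}0.png",f["img"]); print(n,f["wc"].round(3).tolist(),f["K"],f["k1"])
print(observe())
E
```

```text
pics
scene [[0.743, 0.515, -0.428, 1.103], [0.67, -0.559, 0.489, -0.706], [0.013, -0.65, -0.76, 1.033], [0.0, 0.0, 0.0, 1.0]] [[391.88448525   0.         256.83867089]
 [  0.         391.88448525 181.63014847]
 [  0.           0.           1.        ]] -0.046453343043789876
side [[0.998, -0.054, 0.039, 0.515], [-0.067, -0.78, 0.622, -1.038], [-0.004, -0.623, -0.782, 1.234], [0.0, 0.0, 0.0, 1.0]] [[459.80888932   0.         260.69420765]
 [  0.         459.80888932 187.77682843]
 [  0.           0.           1.        ]] -0.05030111486717634
wrist [[1.0, 0.0, -0.002, 0.626], [-0.0, -0.949, -0.316, 0.081], [-0.002, 0.316, -0.949, 0.373], [0.0, 0.0, 0.0, 1.0]] [[325.06716977   0.         253.93169875]
 [  0.         325.06716977 192.70644943]
 [  0.           0.           1.        ]] -0.0457497078936404
{'clock': 0.15, 'joints': array([-9.55347121e-02,  4.94060847e-01,  1.34597898e+00, -1.15955141e-05,
        1.30251511e+00, -9.55013005e-02]), 'qvel': array([-0.00172108, -0.00040654, -0.00238365,  0.00043692,  0.0007524 ,
        0.00045199]), 'tau': array([ 4.76028199e-04, -8.82539248e+01, -3.84067369e+01, -1.70366275e-04,
        7.04737889e-03, -2.97315989e-05]), 'tcp_pos': array([6.24721359e-01, 4.44073500e-06, 2.30827880e-01]), 'eef_rot': array([ 7.07117423e-01,  7.07095975e-01, -3.10532080e-04, -3.67558531e-04]), 'ft_force': array([ 0.15441427, -0.28157119,  0.01540212]), 'wrist_torque': array([-0.012707  , -0.01942304, -0.00371045]), 'grasp_force': 0.0, 'width': 0.08574569123668713}
```

View pics/scene0.png

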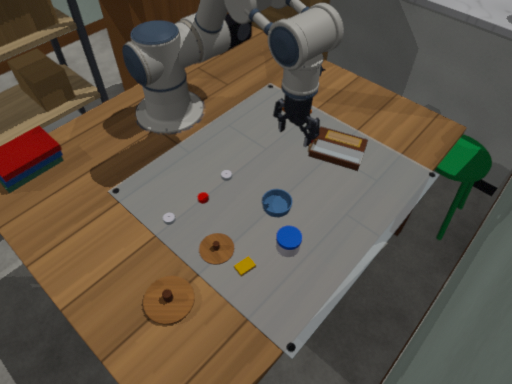

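View pics/side0.png

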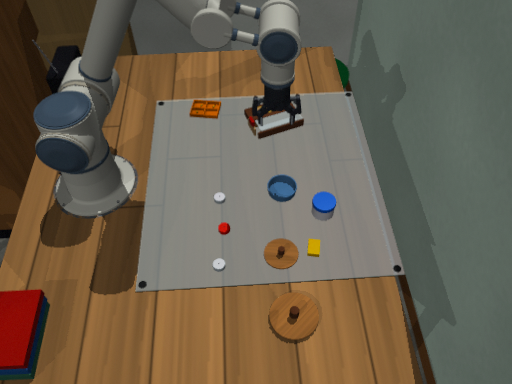

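Run:
```python
from h import *
class F(dict):pass
for n in("scene","side"):
    f=shot(n); img=f["img"]; 
    hsv=cv2.cvtColor(img,cv2.COLOR_BGR2HSV)
    print(n)
    def comps(m,z,name,amin=20):
        c,l,st,ce=cv2.connectedComponentsWithStats(m.astype(np.uint8))
        for i in range(1,c):
            if st[i,4]>=amin:
                ys,xs=np.where(l==i)
                cnt=max(cv2.findContours((l==i).astype(np.uint8),cv2.RETR_EXTERNAL,cv2.CHAIN_APPROX_NONE)[0],key=len)[:,0]
                P=ray(f,cnt,z); (c0,r)=cv2.minEnclosingCircle(P[:,:2].astype(np.float32))
                if 0<P[:,0].mean()<1.1 and abs(P[:,1].mean())<.7: print(name,ce[i].round(),st[i,4],"c",np.round(c0,3),"r",round(r,4))
    h,s,v=cv2.split(hsv)
    comps((s<25)&(v>200),.022,"white")
    comps(((h<6)|(h>174))&(s>180)&(v>90),.022,"red")
    comps((h>98)&(h<118)&(s>90),.034,"blue")
    comps((h>22)&(h<32)&(s>180),.021,"yellow")
    for (u,v_) in [((217,249) if n=="scene" else (281,254)),((168,301) if n=="scene" else (295,316))]: print("cover",ray(f,[(u,v_)],.036).round(3), hsv[v_+5,u+8])
f=shot("wrist"); cv2.imwrite("pics/w1.png",f["img"])
```

```text
scene
red [202. 197.] 71 c [ 0.446 -0.226] r 0.0192
blue [283.  53.] 65 c [0.102 0.613] r 0.0574
blue [277. 202.] 640 c [ 0.645 -0.084] r 0.0553
blue [289. 237.] 510 c [ 0.756 -0.16 ] r 0.0431
yellow [244. 265.] 205 c [ 0.718 -0.315] r 0.0296
cover [[ 0.629 -0.335  0.036]] [ 15 165 130]
cover [[ 0.647 -0.535  0.036]] [ 15 167 128]
side
white [219. 197.] 44 c [ 0.434 -0.102] r 0.0152
white [219. 263.] 72 c [ 0.43  -0.354] r 0.0159
red [251. 119.] 23 c [0.562 0.264] r 0.0179
red [223. 228.] 96 c [ 0.446 -0.228] r 0.0203
blue [280.  50.] 379 c [0.718 0.699] r 0.1035
blue [282. 187.] 615 c [ 0.643 -0.087] r 0.057
blue [324. 202.] 415 c [ 0.774 -0.155] r 0.0437
yellow [313. 247.] 196 c [ 0.72  -0.317] r 0.0326
cover [[ 0.618 -0.342  0.036]] [ 15 175 128]
cover [[ 0.638 -0.539  0.036]] [ 15 178 150]
```

View pics/wrist0.png

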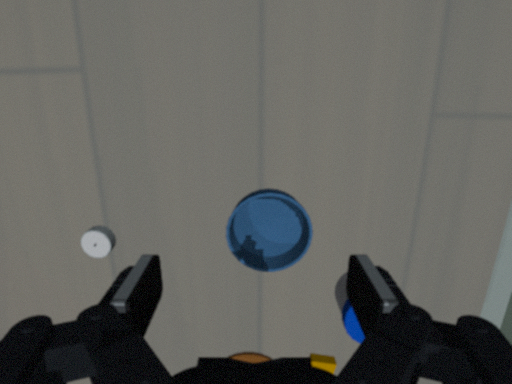

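```bash
python3 -m creep '[-0.67,-0.5,0,0,0,0,1,-0.67,-0.5,0,0,0,0,1,-0.67,-0.5,0,0,0,0,1,-0.67,-0.5,0,0,0,0,1,-0.67,-0.5,0,0,0,0,1,-0.67,-0.5,0,0,0,0,1,-0.67,-0.5,0,0,0,0,1,-0.67,-0.5,0,0,0,0,1,-0.67,-0.5,0,0,0,0,1,-0.67,-0.5,0,0,0,0,1,0,0,0,0,0,0,1]'
python3 - <<'E'
from h import *
a=shot("side");b=shot("wrist");c=shot("scene")
crop=lambda f,x,y,w,h,k:cv2.resize(f["img"][y:y+h,x:x+w],None,fx=k,fy=k,interpolation=cv2.INTER_CUBIC)
cv2.imwrite("pics/m1.png",np.vstack([np.hstack([crop(a,180,80,160,72,2.5),crop(c,280,105,160,72,2.5)]),cv2.resize(crop(b,0,0,512,384,1),(800,600))[:420]]))
E
```

```text
clock: 1.22
tcp_pos: [0.4729, -0.2036, 0.2313]
eef_rot: [0.708, 0.706, -0.001, -0.0]
ft_force: [0.7, 0.3, -0.2]
width: 0.0852
grasp_force: 0.0
```

View pics/m1.png

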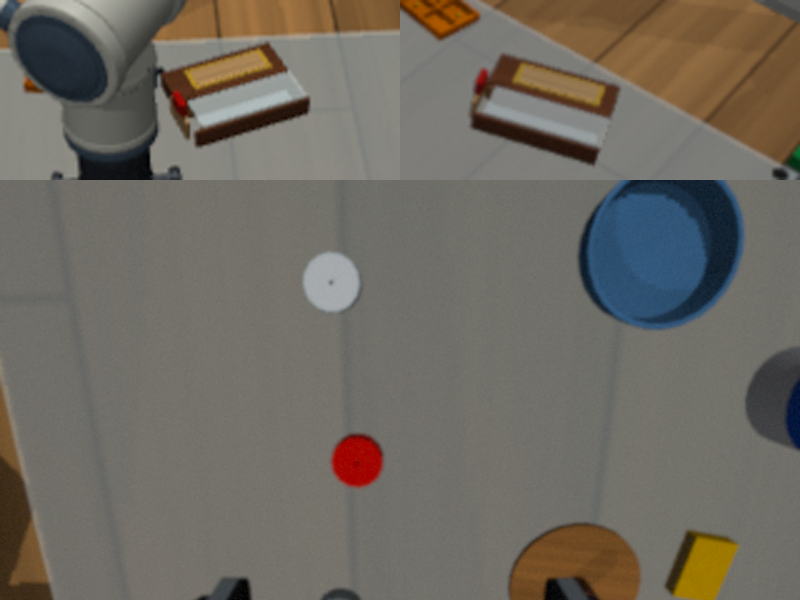

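Run:
```python
from h import *
a=shot("side");c=shot("scene");w=shot("wrist")
pa=np.array([(163,70),(270,44),(308,98),(197,133)])/2.5+[180,80]
A=ray(a,pa,.036);print(A[:,:2].round(3)); 
pc=np.array([(500,57),(620,88),(600,150),(473,118)])-[400,0]; pc=pc/2.5+[280,105]
C=ray(c,pc,.036);print(C[:,:2].round(3))
for P in(A,C):
  d=P[1]-P[0]; e=P[2]-P[3]; print(np.degrees(np.arctan2(d[1],d[0])),np.degrees(np.arctan2(e[1],e[0])),np.linalg.norm(d),np.linalg.norm(P[3]-P[0]))
print("grip",ray(a,[(180+180/2.5,80+97/2.5)],.064),ray(c,[(280+82/2.5,105+70/2.5)],.064))
s=800/512
def at(u,v,z): print(ray(w,[(u/s,(v-180)*384/600/ (384/600) /s)],z).round(4))
at(331,282,.022);at(357,460,.022);at(662,252,.036)
```

```text
[[0.54  0.313]
 [0.712 0.362]
 [0.756 0.235]
 [0.584 0.171]]
[[0.537 0.3  ]
 [0.709 0.366]
 [0.756 0.238]
 [0.586 0.166]]
16.017391637486135 20.10007525626484 0.17869191285700423 0.1481410080385604
21.190078847938064 22.783579987974054 0.1844151620158186 0.1418965523707024
grip [[0.56206607 0.22019071 0.064     ]] [[0.55071618 0.23024831 0.064     ]]
[[ 0.4337 -0.1004  0.022 ]]
[[ 0.4479 -0.221   0.022 ]]
[[ 0.6415 -0.082   0.036 ]]
```

```bash
python3 -m creep '[1,0.09,0,0,0,0,-1,1,0.09,0,0,0,0,-1,1,0.09,0,0,0,0,-1,1,0.09,0,0,0,0,-1,1,0.09,0,0,0,0,-1,1,0.09,0,0,0,0,-1,1,0.09,0,0,0,0,-1,1,0.09,0,0,0,0,-1,1,0.09,0,0,0,0,-1,1,0.09,0,0,0,0,-1,1,0.09,0,0,0,0,-1,1,0.09,0,0,0,0,-1,1,0.09,0,0,0,0,-1]'
python3 -m creep '[0,0,0,0,0,0.97,-1,0,0,0,0,0,0.97,-1,0,0,0,0,0,0.97,-1,0,0,0,0,0,0.97,-1,0,0,0,0,0,0.97,-1,0,0,0,0,0,0.97,-1,0,0,0,0,0,0.97,-1,0,0,0,0,0,0.97,-1,0,0,0,0,0,0.97,-1,0,0,0,0,0,0.97,-1,0,0,0,0,0,0.97,-1,0,0,0,0,0,0.97,-1,0,0,0,0,0,0,-1]'
python3 - <<'E'
from h import *
f=shot("wrist");cv2.imwrite("pics/w2.png",cv2.resize(f["img"],(800,600)))
s=observe();print(s["joints"],s["tcp_pos"],s["eef_rot"])
E
```

```text
clock: 2.6
tcp_pos: [0.5098, 0.1914, 0.2313]
eef_rot: [0.707, 0.708, 0.0, 0.0]
ft_force: [0.2, -0.1, 0.9]
width: 0.0
grasp_force: 0.0
clock: 3.68
tcp_pos: [0.51, 0.1898, 0.2312]
eef_rot: [0.985, 0.173, -0.0, -0.0]
ft_force: [-0.3, -0.6, -0.2]
width: 0.0001
grasp_force: 0.0
[2.46257668e-01 3.80207301e-01 1.54595537e+00 6.52367940e-05
 1.21553672e+00 1.46274933e+00] [0.50995603 0.18965735 0.23120189] [ 9.84351518e-01  1.76216020e-01 -5.53501563e-05 -2.68230498e-05]
```

View pics/w2.png

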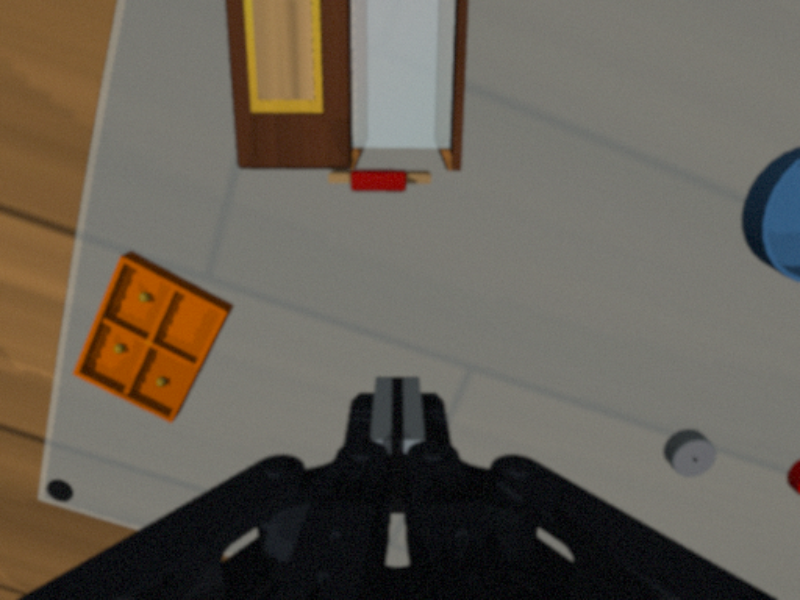

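```bash
cat >> h.py <<'E'
def tool(P):  # world point -> tool frame, mm
    s=observe(); return R.from_quat(s["eef_rot"]).inv().apply(np.array(P)-s["tcp_pos"])*1000
E
python3 - <<'E'
from h import *
f=shot("wrist");s=512/800
q=lambda u,v,z:ray(f,[(u*s,v*s)],z)[0]
L=q(239,167,.036);Rr=q(461,169,.036);y=(L-Rr)[:2];print(L,Rr,np.linalg.norm(y),"yaw x",np.degrees(np.arctan2(y[1],y[0]))-90)
y/=np.linalg.norm(y);o=Rr[:2]+.039*y;print("origin",o, "tool",tool([*o,.006]))
e=q(452,10,.036);e2=q(350,10,.036);print("lane edges dir",)
for u,v in((351,1),(351,150)):print(q(u,v,.036))
print("grip",[tool(q(u,v,.064)) for u,v in((351,171),(407,171),(379,190))], "door R end",tool(q(430,178,.041)),tool(q(330,178,.041)))
print("tray",q(155,335,.02),"white",q(692,455,.022))
E
```

```text
[0.53220522 0.306111   0.036     ] [0.58067716 0.1704979  0.036     ] 0.14401541918351263 yaw x 19.668319449698146
origin [0.56755075 0.20722251] tool [ 60.13807377   3.51801037 225.21605813]
lane edges dir
[0.64854931 0.26896565 0.036     ]
[0.56719037 0.24112962 0.036     ]
grip [array([ 60.43284645, -26.31451663, 167.2172012 ]), array([ 60.34069404,   6.97224473, 167.21590934]), array([ 49.23160556,  -9.80375978, 167.2173252 ])] door R end [ 54.3290969   22.19878955 190.21572772] [ 54.50179818 -41.92346142 190.21821662]
tray [0.38756852 0.33915378 0.02      ] white [ 0.43589881 -0.10050305  0.022     ]
```

```bash
python3 -m creep '[0.92,0.5,0,0,0,0,-1,0.92,0.5,0,0,0,0,-1,0,0,0.9,0,0,0,-1,0,0,0.9,0,0,0,-1,0,0,0.9,0,0,0,-1,0,0,0.9,0,0,0,-1,0,0,0.9,0,0,0,-1,0,0,0.9,0,0,0,-1,0,0,0.76,0,0,0,-1,0,0,0,0,0,0,-1]'
python3 -m creep '[0,-0.5,0,0,0,0,-1,0,-0.5,0,0,0,0,-1,0,-0.5,0,0,0,0,-1,0,-0.5,0,0,0,0,-1,0,-0.3,0,0,0,0,-1,0,0,0,0,0,0,-1]'
```

```text
clock: 4.62
tcp_pos: [0.5699, 0.1797, 0.0425]
eef_rot: [0.984, 0.177, -0.003, 0.0]
ft_force: [-1.0, -1.0, -0.7]
width: -0.0001
grasp_force: 0.0
clock: 5.12
tcp_pos: [0.5499, 0.2435, 0.0485]
eef_rot: [0.984, 0.177, 0.002, 0.002]
ft_force: [9.5, -29.6, 2.4]
width: 0.0
grasp_force: 15.6
```

```bash
python3 -m creep '[0,0.2,0,0,0,0,-1,0,0.5,-0.5,0,0,0,-1,-0.9,0.5,-1,0,0,0,-1,-0.9,0.5,-1,0,0,0,-1,-0.9,0.2,-1,0,0,0,-1,0,0,-1,0,0,0,-1,0,0,0,0,0,0,-1]'
python3 - <<'E'
from h import *
f=shot("wrist");cv2.imwrite("pics/w3.png",f["img"])
E
```

```text
clock: 5.7
tcp_pos: [0.4949, 0.1651, 0.1861]
eef_rot: [0.984, 0.175, 0.004, -0.0]
ft_force: [2.0, 0.3, 0.9]
width: 0.0001
grasp_force: 0.0
```

View pics/w3.png

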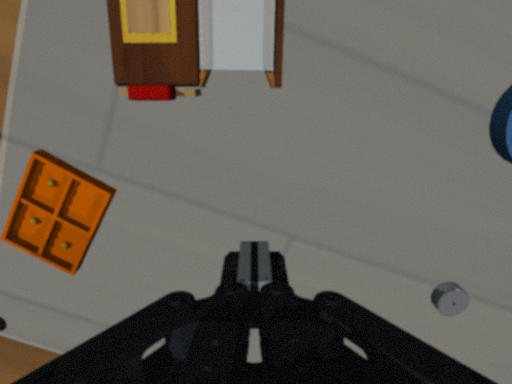

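```bash
cat >> h.py <<'E'
def find(kind,f=None,z=.022):
    f=f or shot("wrist"); h,s,v=cv2.split(cv2.cvtColor(f["img"],cv2.COLOR_BGR2HSV))
    m=(s<30)&(v>140) if kind=="white" else ((h<6)|(h>174))&(s>180)&(v>60)
    c,l,st,ce=cv2.connectedComponentsWithStats(m.astype(np.uint8)); out=[]
    for i in range(1,c):
        if st[i,4]<60: continue
        cnt=max(cv2.findContours((l==i).astype(np.uint8),cv2.RETR_EXTERNAL,cv2.CHAIN_APPROX_NONE)[0],key=len)[:,0]
        P=ray(f,cnt,z); c0,r=cv2.minEnclosingCircle(P[:,:2].astype(np.float32))
        if r<.03: out.append((ce[i].round(),np.round(c0,4),round(r,4),tool([*c0,z]).round(1)))
    return out
E
python3 -m creep '[-0.62,0.95,0,0,0,0,1,-0.62,0.95,0,0,0,0,1,-0.62,0.95,0,0,0,0,1,-0.62,0.95,0,0,0,0,1,-0.62,0.95,0,0,0,0,1,-0.62,0.95,0,0,0,0,1,-0.62,0.95,0,0,0,0,1,-0.62,0.95,0,0,0,0,1,0,0,0.8,0,0,0,1,0,0,0.8,0,0,0,1,0,0,0.8,0,0,0,1,0,0,0,0,0,0,1]'
python3 - <<'E'
from h import *
f=shot("wrist");cv2.imwrite("pics/w4.png",f["img"])
print(*find("white",f),sep="\n");print(*find("red",f),sep="\n");print(observe()["tcp_pos"])
f=shot("side");print(find("white",f),find("red",f),sep="\n")
E
```

```text
clock: 6.75
tcp_pos: [0.431, -0.0999, 0.1048]
eef_rot: [0.984, 0.175, -0.002, -0.001]
ft_force: [-1.3, 1.6, 0.0]
width: 0.0851
grasp_force: 0.0
(array([256., 200.]), array([ 0.4322, -0.1021]), 0.0184, array([ 0.1,  2.4, 84.5]))
(array([407., 233.]), array([ 0.4478, -0.2208]), 0.0223, array([-26.2, 119.3,  84.3]))
[ 0.43152235 -0.09997236  0.10651938]
[(array([219., 196.]), array([ 0.4344, -0.0992]), 0.0196, array([ 2.5, -0.1, 85.7])), (array([219., 263.]), array([ 0.4296, -0.3523]), 0.0203, array([-89.5, 235.7,  85.5]))]
[(array([224., 228.]), array([ 0.4466, -0.2279]), 0.0209, array([-30.6, 124.8,  85.6]))]
```

```bash
python3 -m creep '[0,0.04,0.8,0,0,0,1,0,0.04,0.8,0,0,0,1,0,0,0.8,0,0,0,1,0,0,0.8,0,0,0,1,0,0,0,0,0,0,-1,0,0,0,0,0,0,-1,0,0,0,0,0,0,-1,0,0,0,0,0,0,-1,0,0,0,0,0,0,-1]' 40
```

```text
clock: 7.6
tcp_pos: [0.4342, -0.1031, 0.0134]
eef_rot: [0.985, 0.175, 0.001, 0.001]
ft_force: [-1.5, 1.8, 20.5]
width: 0.036
grasp_force: 37.8
```

```bash
python3 -m creep '[0,0,-1,0,0,0,-1,0.73,-0.9,0,0,0,0,-1,0.73,-0.9,0,0,0,0,-1,0.73,-0.9,0,0,0,0,-1,0.73,-0.9,0,0,0,0,-1,0.73,-0.9,0,0,0,0,-1,0.73,-0.9,0,0,0,0,-1,0.73,-0.9,0,0,0,0,-1,0.73,-0.9,0,0,0,0,-1,0.73,-0.9,0,0,0,0,-1,0,0,0,0,0,0,-1,0,0,0,0,0,0,-1]'
python3 - <<'E'
from h import *
f=shot("wrist");cv2.imwrite("pics/w5.png",f["img"])
print(tool([.5676,.2072,.006]),find("white",f,z=.05))
E
```

```text
clock: 8.6
tcp_pos: [0.5351, 0.195, 0.0429]
eef_rot: [0.984, 0.176, 0.001, -0.0]
ft_force: [-0.3, -1.2, -0.8]
width: 0.0355
grasp_force: 40.4
[35.69743014 -1.19415862 36.68700418] [(array([260., 258.]), array([0.5356, 0.1929]), 0.0189, array([ 0.8,  1.1, -7.4]))]
```

View pics/w5.png

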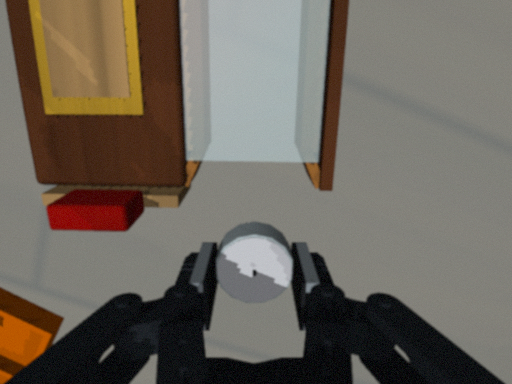

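```bash
python3 -m creep '[0,0,0.5,0,0,0,-1,0,0,0.45,0,0,0,-1,0,0,0,0,0,0,-1,0,0,0,0,0,0,0.2,0,0,0,0,0,0,0.2,0,0,0,0,0,0,0.2,0,0,-1,0,0,0,0.2,-0.7,0,-0.5,0,0,0,-1,-0.9,0,0,0,0,0,-1,0,0,0,0,0,0,-1,0,0,0,0,0,0,-1,0,0,0,0,0,0,-1]'
python3 - <<'E'
from h import *
f=shot("wrist");cv2.imwrite("pics/w6.png",f["img"])
q=lambda u,v:ray(f,[(u,v)],.036)[0]
print(find("white",f))
E
```

```text
clock: 9.65
tcp_pos: [0.49, 0.1767, 0.0586]
eef_rot: [0.985, 0.175, 0.001, -0.0]
ft_force: [-0.5, 0.4, -0.4]
width: -0.0003
grasp_force: 0.0
[(array([192.,  24.]), array([0.5837, 0.2434]), 0.0124, array([110.6, -30.4,  36.5])), (array([250.,  26.]), array([0.593 , 0.2161]), 0.0249, array([109.9,  -1.5,  36.5])), (array([305.,  24.]), array([0.603 , 0.1896]), 0.0127, array([110.2,  26.8,  36.5])), (array([255., 154.]), array([0.5325, 0.1907]), 0.0187, array([44.4,  1.5, 36.4]))]
```

View pics/w6.png

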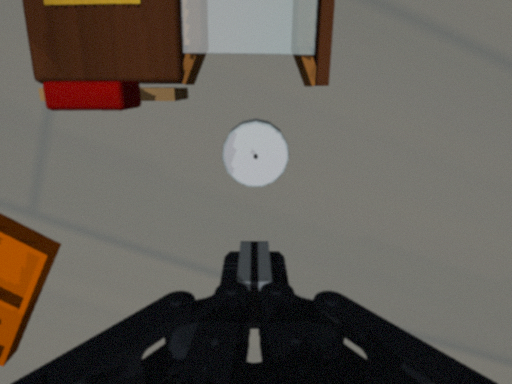

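```bash
python3 -m creep '[0,-0.03,0.75,0,0,0,-1,0,-0.02,0.75,0,0,0,-1,0,0,0,0,0,0,-1,0.4,0,0,0,0,0,-1,0.4,0,0,0,0,0,-1,0.4,0,0,0,0,0,-1,0.4,0,0,0,0,0,-1,0.4,0,0,0,0,0,-1,0.35,0,0,0,0,0,-1,0.2,0,0,0,0,0,-1,0.12,0,0,0,0,0,-1,0,0,0,0,0,0,-1]'
python3 - <<'E'
from h import *
f=shot("wrist");cv2.imwrite("pics/w7.png",f["img"])
print(tool([.5676,.2072,.006]),find("white",f))
E
```

```text
clock: 10.7
tcp_pos: [0.5647, 0.2059, 0.0134]
eef_rot: [0.985, 0.175, 0.0, -0.0]
ft_force: [0.3, 0.3, 0.4]
width: -0.0
grasp_force: 0.0
[ 3.94070398 -0.18838659  7.22836396] []
```

View pics/w7.png

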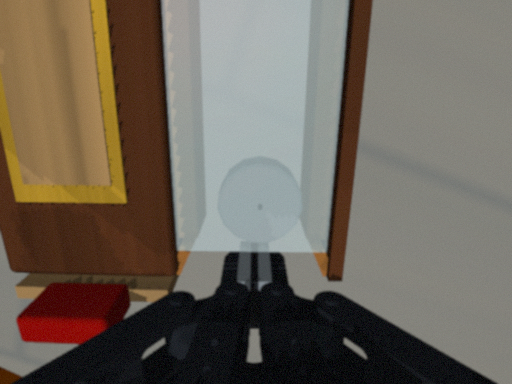

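```bash
python3 -m creep '[-1,0,0,0,0,0,-1,-1,0,-0.5,0,0,0,-1,-0.54,1,-1,0,0,0,-1,-0.54,1,-1,0,0,0,-1,-0.54,1,-0.3,0,0,0,-1,-0.54,1,0,0,0,0,-1,-0.54,1,0,0,0,0,-1,-0.54,1,0,0,0,0,-1,-0.54,1,0,0,0,0,1,-0.54,1,0,0,0,0,1,-0.54,1,0,0,0,0,1,-0.54,1,0,0,0,0,1,-0.54,1,0,0,0,0,1,-0.54,1,0,0,0,0,1,-0.54,1,0,0,0,0,1,-0.54,1,0,0,0,0,1,-0.54,0.95,0,0,0,0,1,-0.54,0.95,0,0,0,0,1,0,0,0,0,0,0,1,0,0,0,0,0,0,1]'
python3 - <<'E'
from h import *
print(find("white"),find("red"),observe()["tcp_pos"])
f=shot("side");print(find("white",f),find("red",f),sep="\n")
E
```

```text
clock: 12.42
tcp_pos: [0.4286, -0.3477, 0.092]
eef_rot: [0.985, 0.174, -0.0, -0.0]
ft_force: [-1.0, 0.9, -0.1]
width: 0.0853
grasp_force: 0.0
[(array([261., 211.]), array([ 0.4279, -0.3545]), 0.0186, array([-3.6,  7.4, 69.9]))] [(array([ 89., 124.]), array([ 0.4468, -0.2262]), 0.02, array([  57.9, -105.9,   70.1]))] [ 0.42894366 -0.34563761  0.09195527]
[(array([218., 264.]), array([ 0.4295, -0.3527]), 0.02, array([-2.3,  7.1, 70. ]))]
[]
```

```bash
python3 -m creep '[-0.05,0.12,0.8,0,0,0,1,-0.05,0.12,0.9,0,0,0,1,0,0,0.9,0,0,0,1,0,0,0,0,0,0,-1,0,0,0,0,0,0,-1,0,0,0,0,0,0,-1,0,0,0,0,0,0,-1,0,0,0,0,0,0,-1,0,0,-1,0,0,0,-1,0,0,0,0,0,0,-1]' 40
python3 - <<'E'
from h import *
print(tool([.5351,.195,.0435]))
E
```

```text
clock: 13.4
tcp_pos: [0.4308, -0.3556, 0.0486]
eef_rot: [0.985, 0.175, 0.002, 0.002]
ft_force: [1.9, -1.6, 0.7]
width: 0.0349
grasp_force: 39.9
[ 287.79964264 -480.90856438    3.36642644]
```

```bash
python3 -m creep '[0.565,-0.943,-0.5,0,0,0,-1,0.565,-0.943,0,0,0,0,-1,0.565,-0.943,0,0,0,0,-1,0.565,-0.943,0,0,0,0,-1,0.565,-0.943,0,0,0,0,-1,0.565,-0.943,0,0,0,0,-1,0.565,-0.943,0,0,0,0,-1,0.565,-0.943,0,0,0,0,-1,0.565,-0.943,0,0,0,0,-1,0.565,-0.943,0,0,0,0,-1,0.565,-0.943,0,0,0,0,-1,0.565,-0.943,0,0,0,0,-1,0.565,-0.943,0,0,0,0,-1,0.565,-0.943,0,0,0,0,-1,0.565,-0.943,0,0,0,0,-1,0.565,-0.943,0,0,0,0,-1,0.565,-0.943,0,0,0,0,-1,0,0,0.5,0,0,0,-1,0,0,0,0,0,0,-1,0,0,0,0,0,0,-1]'
python3 - <<'E'
from h import *
print(find("white",z=.05),tool([.5351,.195,.0134]))
E
```

```text
clock: 15.07
tcp_pos: [0.5335, 0.1964, 0.0445]
eef_rot: [0.984, 0.175, -0.0, 0.0]
ft_force: [0.6, 0.1, 0.0]
width: 0.0348
grasp_force: 40.4
[(array([260., 255.]), array([0.5345, 0.1942]), 0.0186, array([ 0.1,  1.8, -5.2]))] [ 0.98395359  1.32664525 31.41866799]
```

Lower, release, back off, close, then push as before.

```bash
python3 -m creep '[0,0,0.5,0,0,0,-1,0,0,0.52,0,0,0,-1,0,0,0,0,0,0,-1,0,0,0,0,0,0,0.2,0,0,0,0,0,0,0.2,0,0,0,0,0,0,0.2,0,0,-1,0,0,0,0.2,-0.7,0,-0.5,0,0,0,-1,-0.9,0,0,0,0,0,-1,0,0,0,0,0,0,-1,0,0,0,0,0,0,-1,0,0,0,0,0,0,-1]'
python3 - <<'E'
from h import *
print(find("white"),tool([.5676,.2072,.0134]))
E
```

```text
clock: 16.12
tcp_pos: [0.4896, 0.18, 0.0591]
eef_rot: [0.985, 0.175, 0.001, -0.0]
ft_force: [0.6, 0.3, -0.9]
width: -0.0002
grasp_force: 0.0
[(array([199.,  25.]), array([0.5844, 0.243 ]), 0.0129, array([110.4, -26.4,  37. ])), (array([256.,  27.]), array([0.593 , 0.2162]), 0.0253, array([109.3,   1.6,  37. ])), (array([312.,  25.]), array([0.6038, 0.1895]), 0.0131, array([110.1,  30.4,  37. ])), (array([255., 153.]), array([0.5323, 0.1945]), 0.0187, array([44.7,  1.1, 36.9]))] [82.25566492  1.33405928 45.56657657]
```

```bash
python3 -m creep '[0,0.04,0.75,0,0,0,-1,0,0,0.75,0,0,0,-1,0,0,0,0,0,0,-1,0.4,0,0,0,0,0,-1,0.4,0,0,0,0,0,-1,0.4,0,0,0,0,0,-1,0.4,0,0,0,0,0,-1,0.4,0,0,0,0,0,-1,0.35,0,0,0,0,0,-1,0.2,0,0,0,0,0,-1,0.12,0,0,0,0,0,-1,0,0,0,0,0,0,-1,0,0,0,0,0,0,-1]'
python3 - <<'E'
from h import *
f=shot("wrist");cv2.imwrite("pics/w8.png",f["img"])
print(tool([.5676,.2072,.006]))
E
```

```text
clock: 17.25
tcp_pos: [0.5642, 0.2063, 0.0136]
eef_rot: [0.985, 0.175, -0.0, 0.0]
ft_force: [-0.9, -0.5, 0.5]
width: 0.0003
grasp_force: 0.0
[3.73978906 0.30395697 7.56623873]
```

View pics/w8.png

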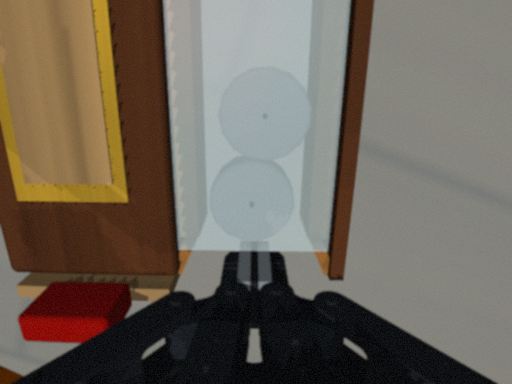

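```bash
python3 -m creep '[-1,0,-0.3,0,0,0,-1,0,0,-1,0,0,0,-1,0,0,-1,0,0,0,-1,0,-0.8,-0.7,0,0,0,-1,0.3,-0.9,0,0,0,0,-1,0.3,-0.9,0,0,0,0,-1,0.35,-0.9,0,0,0,0,-1,0,0,0,0,0,0,-1]'
python3 -m creep '[0,0,0.95,0,0,0,-1,0,0,0.95,0,0,0,-1,0,0,0,0,0,0,-1,0,0.5,0,0,0,0,-1,0,0.5,0,0,0,0,-1,0,0.5,0,0,0,0,-1,0,0.5,0,0,0,0,-1,0,0.4,0,0,0,0,-1,0,0.25,0,0,0,0,-1,0,0,0,0,0,0,-1]'
python3 - <<'E'
from h import *
print(tool([.5676,.2072,.006]))
E
```

```text
clock: 17.97
tcp_pos: [0.5264, 0.3085, 0.1039]
eef_rot: [0.984, 0.176, 0.001, -0.001]
ft_force: [-1.7, -0.8, 0.3]
width: 0.0
grasp_force: 0.0
clock: 18.8
tcp_pos: [0.5534, 0.2327, 0.048]
eef_rot: [0.985, 0.173, 0.0, -0.004]
ft_force: [-18.5, 48.8, 8.6]
width: 0.0
grasp_force: 26.1
[ 4.56594182 29.17769222 41.75128995]
```

```bash
python3 -m creep '[0,-0.4,0,0,0,0,-1,0,-0.3,-1,0,0,0,-1,-1,0,-1,0,0,0,-1,-1,0,-1,0,0,0,-1,-1,0,-0.5,0,0,0,-1,0,0,0,0,0,0,-1,0,0,0,0,0,0,-1]'
python3 - <<'E'
from h import *
f=shot("wrist");cv2.imwrite("pics/w9.png",cv2.resize(f["img"],(800,600)))
E
```

```text
clock: 19.38
tcp_pos: [0.4636, 0.2179, 0.1524]
eef_rot: [0.985, 0.175, 0.001, -0.0]
ft_force: [-0.2, -0.2, -0.8]
width: 0.0002
grasp_force: 0.0
```

View pics/w9.png

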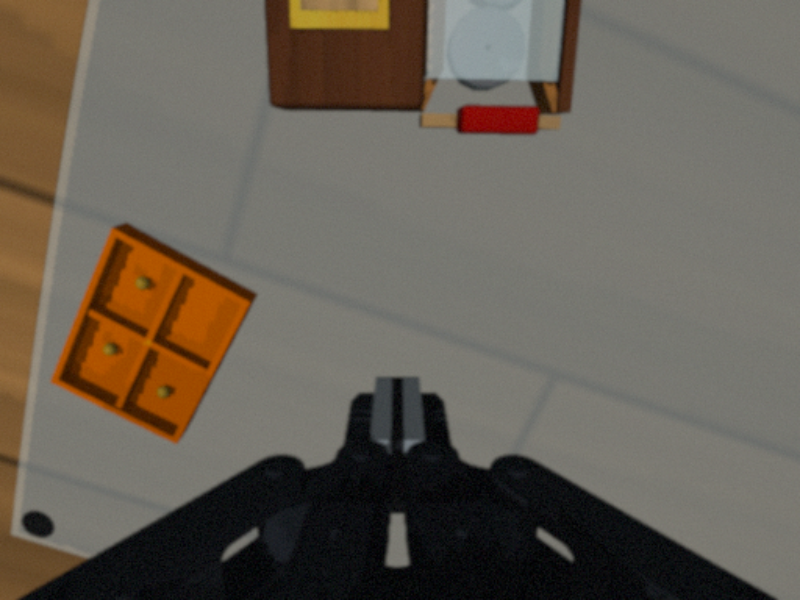

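Run:
```python
from h import *
f=shot("wrist");s=.64
q=lambda u,v,z:tool(ray(f,[(u*s,v*s)],z)[0]).round(1)
print("L,R",q(271,106,.036),q(571,111,.036)); print("grip",q(459,108,.064),q(538,108,.064),"door",q(421,120,.041),q(560,122,.041)); print("candle",q(489,47,.022)); print("side find",find("white",shot("side")),find("red",shot("side")))
```

```text
L,R [ 94.4 -59.4 115.1] [ 92.3  85.  115.1]
grip [92.  27.5 87.1] [92.3 61.5 87.1] door [ 87.6  12.4 110.1] [ 87.1  78.6 110.1]
candle [122.4  46.2 129.2]
side find [] [(array([224., 228.]), array([ 0.4466, -0.2279]), 0.0209, array([-170.5,  413.1,  128.2]))]
```

```bash
python3 -m creep '[-0.4,0.977,0,0,0,0,1,-0.4,0.977,0,0,0,0,1,-0.4,0.977,0,0,0,0,1,-0.4,0.977,0,0,0,0,1,-0.4,0.977,0,0,0,0,1,-0.4,0.977,0,0,0,0,1,-0.4,0.977,0,0,0,0,1,-0.4,0.977,0,0,0,0,1,-0.4,0.977,0,0,0,0,1,-0.4,0.977,0,0,0,0,1,-0.4,0.977,0,0,0,0,1,-0.4,0.977,0,0,0,0,1,-0.4,0.977,0,0,0,0,1,-0.4,0.977,0,0,0,0,1,0,0,1,0,0,0,1,0,0,1,0,0,0,1,0,0,0,0,0,0,1,0,0,0,0,0,0,1]'
python3 - <<'E'
from h import *
print(find("red"),observe()["tcp_pos"]);print(find("red",shot("side")))
E
```

```text
clock: 21.08
tcp_pos: [0.4466, -0.224, 0.0894]
eef_rot: [0.985, 0.175, -0.001, -0.001]
ft_force: [-0.2, -0.4, -0.2]
width: 0.0856
grasp_force: 0.0
[(array([253., 207.]), array([ 0.4475, -0.224 ]), 0.02, array([ 0.3, -0.1, 68.6]))] [ 0.44740937 -0.22422232  0.09056519]
[(array([224., 228.]), array([ 0.4477, -0.2274]), 0.021, array([-1.3,  2.8, 69.3]))]
```

```bash
python3 -m creep '[0,0,0.8,0,0,0,1,0,0,0.9,0,0,0,1,0,0,0.83,0,0,0,1,0,0,0,0,0,0,-1,0,0,0,0,0,0,-1,0,0,0,0,0,0,-1,0,0,0,0,0,0,-1,0,0,0,0,0,0,-1,0,0,-1,0,0,0,-1,0,0,-1,0,0,0,-1,0,0,-1,0,0,0,-1,0,0,0,0,0,0,-1]' 40
python3 -m creep '[0.8,-0.25,0,0,0,0,-1,0.8,-0.25,0,0,0,0,-1,0.8,-0.25,0,0,0,0,-1,0.8,-0.25,0,0,0,0,-1,0.8,-0.25,0,0,0,0,-1,0.8,-0.25,0,0,0,0,-1,0.8,-0.25,0,0,0,0,-1,0,0,0,0,0,0,-1,0,0,0,0,0,0,-1]'
python3 - <<'E'
from h import *
f=shot("wrist");cv2.imwrite("pics/w10.png",f["img"])
h,s,v=cv2.split(cv2.cvtColor(f["img"],cv2.COLOR_BGR2HSV))
m=((h>98)&(h<118)&(s>90)).astype(np.uint8)
for c in cv2.findContours(m,cv2.RETR_EXTERNAL,cv2.CHAIN_APPROX_NONE)[0]:
    if len(c)>150: 
        P=ray(f,c[:,0],.036);c0,r=cv2.minEnclosingCircle(P[:,:2].astype(np.float32));print(c0,r,tool([*c0,.036]),cv2.boundingRect(c))
print(observe()["tcp_pos"])
E
```

```text
clock: 22.18
tcp_pos: [0.4496, -0.2257, 0.1105]
eef_rot: [0.985, 0.175, 0.003, 0.003]
ft_force: [1.8, -0.9, 1.1]
width: 0.0353
grasp_force: 39.9
clock: 22.93
tcp_pos: [0.5878, -0.1163, 0.1055]
eef_rot: [0.984, 0.176, 0.001, 0.0]
ft_force: [-0.8, -0.3, 0.0]
width: 0.0351
grasp_force: 39.9
(0.6426695585250854, -0.08130538463592529) 0.049367111176252365 [ 64.59625673 -14.14362862  69.27892265] (155, 32, 153, 157)
(0.7492145299911499, -0.19177883863449097) 0.0320628397166729 [126.40719027 126.33986923  69.38046614] (414, 0, 98, 35)
[ 0.58689784 -0.11687368  0.10525821]
```

View pics/w10.png

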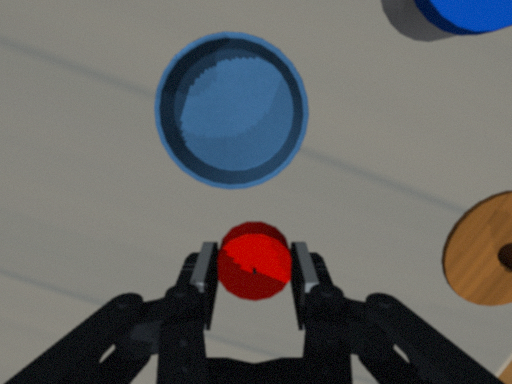

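```bash
python3 -m creep '[0.72,-0.16,0,0,0,0,-1,0.72,-0.16,0,0,0,0,-1,0.72,-0.15,0,0,0,0,-1,0,0,0,0,0,0,-1,0,0,0.7,0,0,0,-1,0,0,0.7,0,0,0,-1,0,0,0.7,0,0,0,-1,0,0,0.45,0,0,0,-1,0,0,0.25,0,0,0,-1,0,0,0,0,0,0,-1]'
python3 -m creep '[0,0,0,0,0,0,0.03,0,0,0,0,0,0,0.03,0,0,0,0,0,0,0.03,0,0,-0.6,0,0,0,0.03,0,0,-1,0,0,0,0.03,0,0,-1,0,0,0,0.03,0,0,-1,0,0,0,0.03,-1,0,-1,0,0,0,0.03,-1,0,0,0,0,0,0.03,-1,0,0,0,0,0,0.03,0,0,0,0,0,0,0.03]'
python3 - <<'E'
from h import *
f=shot("wrist");cv2.imwrite("pics/w11.png",f["img"])
h,s,v=cv2.split(cv2.cvtColor(f["img"],cv2.COLOR_BGR2HSV))
m=((h>98)&(h<118)&(s>90)).astype(np.uint8)
for c in cv2.findContours(m,cv2.RETR_EXTERNAL,cv2.CHAIN_APPROX_NONE)[0]:
    if len(c)>150: 
        P=ray(f,c[:,0],.036);c0,r=cv2.minEnclosingCircle(P[:,:2].astype(np.float32));print(c0,r)
print(find("red",f,.027),observe()["tcp_pos"])
E
```

```text
clock: 23.82
tcp_pos: [0.6414, -0.0821, 0.0195]
eef_rot: [0.985, 0.175, -0.001, -0.0]
ft_force: [-0.6, 0.2, -0.6]
width: 0.0352
grasp_force: 55.8
clock: 24.73
tcp_pos: [0.5545, -0.1132, 0.1591]
eef_rot: [0.985, 0.175, -0.001, -0.0]
ft_force: [1.7, 0.0, -0.5]
width: 0.0438
grasp_force: 0.0
(0.6424068808555603, -0.08121846616268158) 0.049417030066251755
[(array([255.,  74.]), array([ 0.6391, -0.084 ]), 0.0187, array([ 87.2,   1. , 132.2]))] [ 0.5568442  -0.11294964  0.15920549]
```

View pics/w11.png

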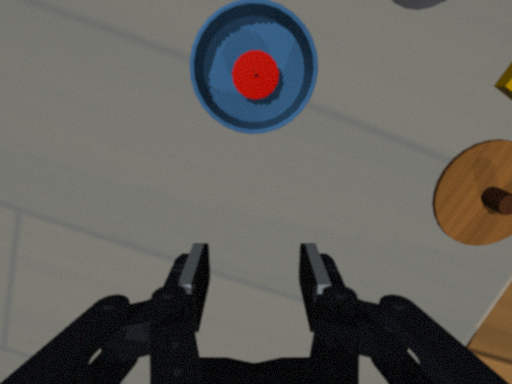

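```bash
python3 -m creep '[0.3,1,-0.3,0,0,0,1,0.3,1,-0.3,0,0,0,1,0.3,1,-0.3,0,0,0,1,0.3,1,0,0,0,0,1,0,0.9,0,0,0,0,1,0,0.9,0,0,0,0,1,0,0,0,0,0,0,1]'
python3 - <<'E'
from h import *
a=shot("side");b=shot("wrist");cv2.imwrite("pics/w12.png",b["img"])
for n,f in(("side",a),("wrist",b)):
    h,s,v=cv2.split(cv2.cvtColor(f["img"],cv2.COLOR_BGR2HSV))
    m=cv2.morphologyEx(((h>8)&(h<22)&(s>110)&(v>70)).astype(np.uint8),cv2.MORPH_CLOSE,np.ones((5,5)))
    m[:,:]=cv2.morphologyEx(m,cv2.MORPH_OPEN,np.ones((5,5)))
    for c in cv2.findContours(m,cv2.RETR_EXTERNAL,cv2.CHAIN_APPROX_NONE)[0]:
        if len(c)>50:
            P=ray(f,c[:,0],.018);(e,ax,an)=cv2.fitEllipse(P[:,:2].astype(np.float32));print(n,np.round(e,3),np.round(ax,3),cv2.boundingRect(c),tool([*e,.018]).round(1))
f=a; print("big",[ray(f,[p],.014)[0].round(3) for p in((269,316),(321,316))])
E
```

```text
clock: 25.37
tcp_pos: [0.6546, -0.2677, 0.1852]
eef_rot: [0.985, 0.174, 0.001, 0.001]
ft_force: [-1.1, -0.5, -0.0]
width: 0.0854
grasp_force: 0.0
side [ 0.619 -0.329] [0.1   0.103] (265, 239, 33, 30) [-54.8  48.8 167. ]
side [0.61  0.439] [0.066 0.16 ] (243, 84, 37, 12) [ 200.7 -674.7  166.9]
side [ 0.381 -0.172] [1.15  1.329] (0, 54, 421, 330) [-224.1 -180.2  166.8]
side [0.816 0.597] [0.273 0.391] (261, 47, 82, 45) [ 448.6 -753.   167. ]
wrist [ 0.489 -0.435] [0.047 0.106] (313, 303, 50, 72) [-213.3  104.1  166.9]
wrist [ 0.609 -0.434] [0.013 0.033] (371, 254, 25, 16) [-99.7 144.7 167. ]
wrist [ 0.622 -0.327] [0.094 0.105] (248, 176, 100, 91) [-51.4  48.1 167. ]
wrist [ 0.688 -0.489] [0.142 0.375] (380, 0, 132, 343) [-44.7 223.3 167. ]
big [array([ 0.568, -0.525,  0.014]), array([ 0.712, -0.535,  0.014])]
```

View pics/w12.png

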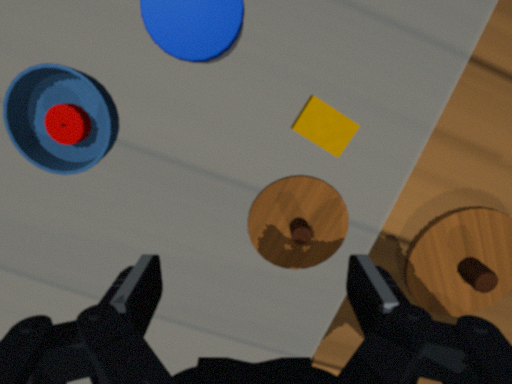

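```bash
python3 -m creep '[-0.6,0.55,0,0,0,0,1,-0.6,0.55,0,0,0,0,1,-0.5,0.5,0,0,0,0,1,0,0,0.8,0,0,0,1,0,0,0.8,0,0,0,1,0,0,0.8,0,0,0,1,0,0,0,0,0,0,1,0,0,0,0,0,0,1]'
python3 - <<'E'
from h import *
f=shot("wrist");cv2.imwrite("pics/w13.png",f["img"])
h,s,v=cv2.split(cv2.cvtColor(f["img"],cv2.COLOR_BGR2HSV))
m=cv2.morphologyEx(((h>8)&(h<22)&(s>110)&(v>70)).astype(np.uint8),cv2.MORPH_CLOSE,np.ones((25,25)))
for c in cv2.findContours(m,cv2.RETR_EXTERNAL,cv2.CHAIN_APPROX_NONE)[0]:
    if len(c)>150:
        P=ray(f,c[:,0],.018);(e,ax,an)=cv2.fitEllipse(P[:,:2].astype(np.float32));print(np.round(e,4),np.round(ax,3),cv2.boundingRect(c),tool([*e,.018]).round(1))
print(observe()["tcp_pos"])
E
```

```text
clock: 26.13
tcp_pos: [0.6211, -0.3247, 0.1127]
eef_rot: [0.984, 0.175, -0.001, -0.001]
ft_force: [-0.1, -0.0, 1.2]
width: 0.0853
grasp_force: 0.0
[ 0.6176 -0.3284] [0.104 0.104] (189, 134, 135, 127) [-5.1  1.4 96.1]
[ 0.6131 -0.4844] [0.164 0.357] (294, 0, 218, 384) [-63.2 146.2  96.1]
[ 0.62187274 -0.32528937  0.11407966]
```

View pics/w13.png

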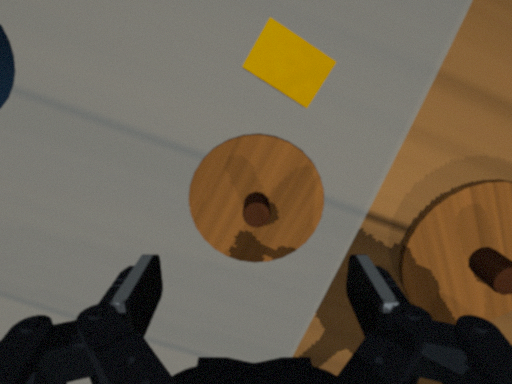

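```bash
python3 -m creep '[-0.17,0.05,0,0,0,0,0,0,0,0.8,0,0,0,0,0,0,0.8,0,0,0,0,0,0,0.8,0,0,0,0,0,0,0.55,0,0,0,0,0,0,0,0,0,0,0,0,0,0,0,0,0,-1,0,0,0,0,0,0,-1,0,0,0,0,0,0,-1,0,0,0,0,0,0,-1,0,0,0,0,0,0,-1]' 90
python3 -m creep '[0,0,-0.3,0,0,0,-1,0,0,-0.6,0,0,0,-1,0,0,-0.6,0,0,0,-1,0,0,-0.6,0,0,0,-1,0,0,0,0,0,0,-1,0,0,0,0,0,0,-1]'
python3 - <<'E'
from h import *
print(tool([.6425,-.0812,.0]))
E
```

```text
clock: 27.1
tcp_pos: [0.6181, -0.3298, 0.0269]
eef_rot: [0.985, 0.175, 0.001, 0.001]
ft_force: [-1.4, 0.4, 8.4]
width: 0.0166
grasp_force: 88.1
clock: 27.6
tcp_pos: [0.6179, -0.3296, 0.0897]
eef_rot: [0.985, 0.175, 0.001, 0.001]
ft_force: [-0.4, -0.7, -1.5]
width: 0.0162
grasp_force: 88.0
[ 108.50562948 -224.91517504   89.32107415]
```

```bash
python3 -m creep '[0.2,-0.42,0,0,0,0,-1,0.4,-0.83,0,0,0,0,-1,0.4,-0.83,0,0,0,0,-1,0.4,-0.83,0,0,0,0,-1,0.4,-0.83,0,0,0,0,-1,0.4,-0.83,0,0,0,0,-1,0.4,-0.83,0,0,0,0,-1,0.4,-0.83,0,0,0,0,-1,0.4,-0.83,0,0,0,0,-1,0.2,-0.42,0,0,0,0,-1,0,0,0,0,0,0,-1,0,0,0,0,0,0,-1]'
python3 - <<'E'
from h import *
s=observe();print(tool([.6425,-.0812,.0]),s["ft_force"],s["width"])
f=shot("wrist");h,ss,v=cv2.split(cv2.cvtColor(f["img"],cv2.COLOR_BGR2HSV))
zf=s["tcp_pos"][2]-.027+.018
m=cv2.morphologyEx(((h>8)&(h<22)&(ss>110)&(v>60)).astype(np.uint8),cv2.MORPH_OPEN,np.ones((3,3)))
c=max(cv2.findContours(m,cv2.RETR_EXTERNAL,cv2.CHAIN_APPROX_NONE)[0],key=cv2.contourArea);x,y,w,hh=cv2.boundingRect(c)
C=c[:,0];up=C[C[:,1]<y+hh*.5]   # far arc only, clear of the fingers
P=ray(f,up,zf)[:,:2];A=np.c_[2*P,np.ones(len(P))];o=np.linalg.lstsq(A,(P**2).sum(1),rcond=None)[0];print("cover",o[:2],np.sqrt(o[2]+o[:2]@o[:2]),tool([*o[:2],zf]))
a=np.hstack([f["img"],shot("side")["img"][120:300,200:400].repeat(2,0)[:384].repeat(1,1)[:, :200] if 0 else cv2.resize(shot("side")["img"][140:240,230:330],(384,384))]);cv2.imwrite("pics/w14.png",a[:, :800])
E
```

```text
clock: 28.6
tcp_pos: [0.6408, -0.0805, 0.0871]
eef_rot: [0.984, 0.176, -0.0, -0.0]
ft_force: [-0.8, -0.0, -0.9]
width: 0.0165
grasp_force: 88.1
[ 1.43877854  1.30903673 87.06451503] [-0.78862593 -0.03751063 -0.93444238] 0.016472397307105986
cover [ 0.64217831 -0.08075203] 0.05140023803871608 [ 1.47451549 -0.17950597  9.08202704]
```

View pics/w14.png

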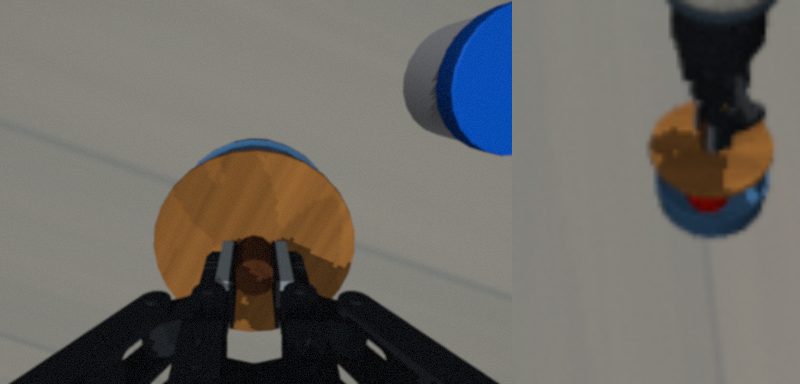

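```bash
python3 -m creep '[0,0.03,0.3,0,0,0,-1,0,0,0.3,0,0,0,-1,0,0,0.3,0,0,0,-1,0,0,0.15,0,0,0,-1,0,0,0.1,0,0,0,-1,0,0,0.07,0,0,0,-1,0,0,0,0,0,0,-1,0,0,0,0,0,0,-1]'
```

```text
clock: 29.37
tcp_pos: [0.6411, -0.0822, 0.0513]
eef_rot: [0.985, 0.175, -0.0, 0.0]
ft_force: [-7.1, 0.3, 10.0]
width: 0.0164
grasp_force: 89.4
```

```bash
python3 -m creep '[0,0,0,0,0,0,-0.2,0,0,0,0,0,0,0,0,0,0,0,0,0,0,0,0,-1,0,0,0,0,0,0,-1,0,0,0,0.2,0,0,-1,0,0,0,0.2,-0.8,0,-0.5,0,0,0,0.2,-0.8,0,0,0,0,0,0.2,0,0,0,0,0,0,0.2,0,0,0,0,0,0,0.2]'
python3 - <<'E'
from h import *
b=shot("wrist")
for n,f in(("side",shot("side")),("wrist",b)):
    h,s,v=cv2.split(cv2.cvtColor(f["img"],cv2.COLOR_BGR2HSV))
    m=((h>8)&(h<22)&(s>110)&(v>60)).astype(np.uint8)
    m=cv2.morphologyEx(m,cv2.MORPH_CLOSE,np.ones((5,5) if n=="side" else (25,25)))
    for c in cv2.findContours(m,cv2.RETR_EXTERNAL,cv2.CHAIN_APPROX_NONE)[0]:
        if len(c)>60 and cv2.contourArea(c)<40000:
            P=ray(f,c[:,0],.042);(e,ax,an)=cv2.fitEllipse(P[:,:2].astype(np.float32));
            if abs(e[0]-.64)<.03 and abs(e[1]+.08)<.03: print(n,np.round(e,4),np.round(ax,4))
    mb=((h>98)&(h<118)&(s>90)).astype(np.uint8)
    for c in cv2.findContours(mb,cv2.RETR_EXTERNAL,cv2.CHAIN_APPROX_NONE)[0]:
        if len(c)>20: x,y,w,hh=cv2.boundingRect(c);print(n,"blue",(x,y,w,hh),ray(f,c[:,0],.02).mean(0).round(3))
    # knob top (dark brown) centre
    mk=((h<16)&(s>100)&(v<75)&(v>20)).astype(np.uint8);k,l,st,ce=cv2.connectedComponentsWithStats(mk)
    for i in range(1,k):
        if st[i,4]>25:
            p=ray(f,[ce[i]],.062)[0]
            if abs(p[0]-.64)<.04 and abs(p[1]+.08)<.04: print(n,"knob",p.round(4),st[i])
    p=[proj(f,[.6425,-.0812,z])[0].round(1) for z in(.042,.068)];print(n,"expected flange/knob px",p)
print(observe()["tcp_pos"],observe()["ft_force"])
E
```

```text
clock: 30.2
tcp_pos: [0.5957, -0.0989, 0.1563]
eef_rot: [0.985, 0.175, 0.0, 0.0]
ft_force: [0.2, 0.8, 0.2]
width: 0.0512
grasp_force: 0.0
side [ 0.6426 -0.083 ] [0.1017 0.1037]
side blue (0, 297, 47, 78) [-0.082 -0.568  0.02 ]
side blue (271, 195, 23, 7) [ 0.642 -0.123  0.02 ]
side blue (312, 191, 24, 22) [ 0.778 -0.146  0.02 ]
side blue (62, 153, 19, 21) [-0.089  0.086  0.02 ]
side blue (33, 140, 35, 29) [-0.183  0.141  0.02 ]
side blue (248, 87, 35, 25) [0.62  0.388 0.02 ]
side blue (116, 0, 34, 8) [0.016 1.172 0.02 ]
side knob [ 0.6403 -0.0971  0.062 ] [279 181   6   9  39]
side expected flange/knob px [array([281.2, 184.5]), array([281.4, 179.6])]
wrist [ 0.6412 -0.0831] [0.1038 0.1039]
wrist blue (461, 360, 8, 5) [ 0.476 -0.4    0.02 ]
wrist blue (409, 350, 5, 11) [ 0.467 -0.334  0.02 ]
wrist blue (423, 345, 7, 6) [ 0.481 -0.345  0.02 ]
wrist blue (144, 339, 6, 9) [ 0.384 -0.054  0.02 ]
wrist blue (384, 330, 7, 13) [ 0.482 -0.295  0.02 ]
wrist blue (439, 326, 8, 8) [ 0.509 -0.349  0.02 ]
wrist blue (108, 309, 8, 6) [ 0.412 -0.009  0.02 ]
wrist blue (391, 0, 120, 65) [ 0.771 -0.2    0.02 ]
wrist knob [ 0.6408 -0.0854  0.062 ] [241 119  35  34 697]
wrist expected flange/knob px [array([252.1, 127.9]), array([252. , 132.5])]
[ 0.59681416 -0.09855494  0.15577646] [ 0.41967689  0.07577711 -0.09181249]
```

Run:
```python
from h import *
for n in("side","scene"): 
    f=shot(n); print([x for x in find("white",f) if .2<x[1][0]<1 and abs(x[1][1])<.6],[x for x in find("red",f,.06) if .2<x[1][0]<1 and abs(x[1][1])<.6])
x=np.array([.942,.337]);y=np.array([-.337,.942]);print("grip shut expected",np.array([.5676,.2072])-.005*x)
print(hand_in())
```

```text
[] []
[] []
grip shut expected [0.56289  0.205515]
the job is handed in; nothing more can be done
None
```

The job is handed in, and by my last measurements everything is in place: both white tealights are in the lane behind the shut door, the red one is in the dish, and the cover is seated and level. I broke one working limit by viewing 16 pictures instead of the allowed 14.

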